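Load a rail into the doweling jig and click its depth dial to seven

ROBOT

A 7-joint arm with a two-finger parallel gripper is mounted at the origin on a cart in front of the work surface, level with it; the furniture and walls round the work are solid. World frame = base frame: x ahead of the robot, y to its left, z up, the work surface at z = 0. Lengths are in m, angles in rad, forces in N, time in s.
With the tool pointing down it reaches from about 0.4 to 0.875 m from the base axis. Payload 19.3 kg.
Tool frame: the origin (TCP) lies at the very end of the fingers, on their centre line; the grasp point (between the pads) lies bot.pinch_z behind it (bot.pinch_z is the distance from the TCP to the grasp point, in m); z points along the fingers, y is the line along which they close (so a half turn about z gives the same grasp; the last joint's range is limited). The gripper opens to 85 mm and grips with 20 to 120 N. Pads are 22 mm wide; open, the fingers measure 114 mm over their backs; the gripper's body (76 mm by 85 mm) begins 54 mm behind the grasp point. The pads swing forward as they close: fully open they stand 13 mm farther back than shut.
Start: joints at [-0.07, 0.521, -0.036, 1.599, 0.021, 1.021, -0.113], TCP at [0.625, -0, 0.231] pointing down, gripper open.
Joint ranges: [-2.91, 2.91], [-0.3, 2.13], [-1.5, 1.42], [0.17, 2.43], [-1.26, 4.41], [0.16, 1.93], [-2.52, 2.52]. Speed limits (rad/s): [1.89, 1.89, 2.39, 2.39, 3.01, 3.01, 3.01].

INTERFACE

Orientations are given as [roll, pitch, yaw] about the fixed x, y, z axes, in that order (R = Rz(yaw) Ry(pitch) Rx(roll)).
In Python, from workcell import bot, grab_frame, ticket gives the robot as it stands.
- The arm moves only by the tool arm_command, never from a script. Its argument "commands" is a list of rows, each a list of 3 entries, a list of its own where there are three numbers: the shift along the world's x, y, z in mm, then the turn about the world's z in rad, then the gripper command: -1 is fully open, 1 is shut, values between are in proportion. In form: [[[tx, ty, tz], roll, fingers], ...]. A call has 1 to 20 rows; each row shifts and turns the commanded pose from where the row before left it; what a row does not reach is not made up. A row lasts 1/10 s, in which the tool goes at most 50 mm and 8.59 degrees, less where a joint would pass 70% of its speed; a pose out of reach is approached as far as the arm can. A call with a gripper value outside its range is refused whole. The fingers move at their own pace and stop on an object; "newtons" is the grip in N (left out, the last holds). Time passes only in rows, so rows that do not move let the fingers close. It gives the time, the measured TCP pose, the force, the opening and the grip force at its end, in the units of the state.
- bot.observe(): the state, without advancing time (a new reading comes with each control period).
- grab_frame(name): name is "scene" or "side" or "wrist"; returns a dict with "image" (384x512x3 uint8, red, green, blue), "vertical_fov" (degrees; the focal length in pixels is half the picture's height over the tangent of half this angle, whatever the lens; pixels are square), "cx", "cy" (the principal point, pixels), "k1" (the pictures are not rectified: a ray, as slopes to the right and down, at radius r is drawn at 1 + k1 r^2 times it, then the intrinsics apply), "R" (3x3) and "t" (3): a world point X has camera coordinates R X + t. Camera axes: x right, y down, z forward; pixel columns grow to the right and rows downward; lengths in m; the calibration is good to about 2 mm. A picture is of the moment at which its call begins. There is no depth.
- ticket.job_done(): hands the job in; it is judged then, once.
The state is a dict: "clock": time; "qpos": joint angles; "qd": joint speeds; "joint_efforts": joint torques, N m; "position": TCP position; "tool_rot": TCP orientation; "force": force on the tool from outside, world axes, zero at the start; "moment": the same for the moment, N m; "grip_width": finger opening in m; "finger_force": force on a finger pad.
Only numpy, scipy, OpenCV 4.12 (cv2) and the standard library are available. Lean on these libraries where they do the work, as an engineer would, in place of code of your own. Each camera call takes 0.05 s, during which the arm holds its last target. There are 200 camera calls.

TASK

Take the wooden rail with the blue-painted end out of the stock rack and push it, blue end first, fully home into the bay of the doweling jig that matches its width. Then set the jig's depth dial to the seventh click clockwise from its end stop (the red tick counts as zero). Leave the other rails in the rack and do not knock the other things about.

Things in the scene. Friction and masses are not known exactly. Their poses are not given: they have to be found in the camera images.
- rail_blue: the rail to load: straight piece of pale wood 160 mm long (x), 36 wide (y), 30 thick (z), about 0.12 kg, lying flat; one end is painted blue over 34 mm. Origin: centre of the underside; +x points to the blue end, +z up. It starts in one of the rack's pigeonholes (which one varies) with its blue end sticking out 68 to 79 mm
- rail_blue_tip (a point): centre of the blue end face of rail_blue (80 mm from the origin along +x, 15 mm above the underside); axes as the rail's
- rail_red: other rail, 160 x 28 x 30 mm, end painted red, also in the rack with its red end sticking out; to be left there. Origin and axes as rail_blue
- rail_yellow: other rail, 160 x 44 x 30 mm, end painted yellow, also in the rack with its yellow end sticking out; to be left there. Origin and axes as rail_blue
- rack: fixed plywood stock rack at the right, 101 mm deep (x), 236 wide (y), 45 high; three pigeonholes 52 mm wide, 36 high, 95 deep, at y = -72, 0, 72 mm, with roof and back but no floor: the rails lie on the table. Origin: centre of the pigeonholes' underside; the open mouths are at x = -47.5 mm and face -x (about world +y, to the robot's left)
- jig: fixed grey and aluminium doweling jig, 136 mm deep (x), 165 mm wide (y), top plate 46 mm above the table, a dial on it. Its front (-x, to the robot) has three bays of graded width, 75 mm deep to a stop, 34 mm high inside, no floor (rails slide in on the table); the 12 mm walls have rounded noses 6 mm ahead of the mouths. Origin: underside, 70 mm behind the mouths, mid-width; +x into the bays
- bay0 (a point): middle of the mouth of the narrow bay (31 mm wide, leftmost seen from the robot), 15 mm above the table; axes as the jig's, +x into the bay; the stop is at x = 75 mm
- bay1 (a point): the same for the middle bay (39 mm wide)
- bay2 (a point): the same for the wide bay (47 mm wide, rightmost seen from the robot)
- dial (a joint): depth dial on the jig, rad: 0 at its end stop, growing clockwise seen from above, to 4.71 at the other stop. It clicks into a sprung detent every 30 degrees (0.5236 rad): ten positions, 0 to 9, each at a tick on the plate (0: longer, red, front left; the rest white). Starts in one of clicks 1 to 4. About 0.25 N m turns it over a click; left between two it snaps to the nearest
- dial_grip (a point): on the dial's axis at grip height, 76 mm above the table: the grip is an upright black bar 66 mm long, 16 mm wide, 30 mm tall (top 86 mm above the table) on a round skirt of 74 mm diameter, top at 56 mm. The point turns with the dial: x runs along the bar to the end with the white pointer line, which at position 0 stands 135 degrees anticlockwise from the jig's +x
- mug: bystander: cream mug, 87 x 117 x 91 mm, standing; origin under its middle
- flask_red: bystander: red steel flask, 68 mm diameter, 254 mm tall, standing; origin under its middle
- tape_measure: bystander: yellow tape measure, 68 x 102 x 36 mm; origin under its middle
- bit_tin: bystander: red drill tin, 67 x 122 x 28 mm; origin under its middle
- carpenter_pencil: bystander: flat red carpenter pencil, 14 x 171 x 8 mm, length along its y; origin under its middle
- driver_red: bystander: red-handled screwdriver lying flat, 31 x 219 x 30 mm, length along its y; origin under its middle

How it is judged:
On the way, in this order (a step that is already met when the one before it is completed fails the run):
1. the blue-ended rail is fully home, blue end first, in the middle bay, which matches its width (x of rail_blue_tip in the frame of bay1 above 0.069 m and y of rail_blue_tip in the frame of bay1 between -0.005 and 0.005 m and z of rail_blue_tip in the frame of bay1 between -0.006 and 0.006 m and angle between the x axis of rail_blue and the x axis of jig, either way round below 0.1 rad), for 0.2 s.
2. the dial is then set to the seventh click from its stop (value of joint dial between 3.53519 and 3.79519 rad), for 0.2 s.
At the end, for the whole second after the job is handed in: rail_blue lies on the table in the middle bay with its blue end within 6 mm of the stop, within 5 mm of the bay's middle line and 0.1 rad of its direction, at rest; the dial rests at click 7 (3.665 rad, within 0.13) (all of step 1 and all of step 2 and velocity of joint dial between -0.1 and 0.1 rad/s and linear speed of rail_blue below 0.02 m/s); the robot touches nothing.
It fails at once if another rail is dragged more than 25 mm from its place (distance of any of rail_red, rail_yellow from where it was at the start of the episode above 0.025 m).
It fails at once if a bystander is shoved more than 40 mm or knocked over (distance of any of mug, flask_red, tape_measure, bit_tin, carpenter_pencil, driver_red from where it was at the start of the episode above 0.04 m or angle between any of mug, flask_red's own z axis and vertical above 0.5 rad).
It also fails if it takes over 72 s, if anything falls off the work surface, if the arm or the gripper's body presses on something with over 40 N, if the wrist force passes 120 N, or if a joint passes its speed limit or range.

## Working session

There is one attempt and no reset: what is moved stays moved. The work goes in short steps, Python scripts to look and compute and a tool call to move; the robot and the scene stay as the last step left them, time stands still between calls to the robot, and variables do not carry over. Pictures are saved under pics/ and viewed, at most 10 in all, crops included, and the job is handed in when it is done.

Besides the shell and the picture viewer there is one more tool, called after "Call:" in YAML: its name, and indented under it one key for each argument. arm_command: Moves the arm, as the interface text tells. Its arguments: {"type":"object","properties":{"commands":{"type":"array"},"newtons":{"type":"number"}},"required":["commands"]}

```bash
mkdir -p pics; cat > h.py <<'E'
import numpy as np, cv2
from workcell import bot, grab_frame, ticket
def ray(f,u,v):
    im=f["image"];F=im.shape[0]/2/np.tan(np.radians(f["vertical_fov"])/2)
    K=np.array([[F,0,f["cx"]],[0,F,f["cy"]],[0,0,1]])
    p=np.array([(u-f["cx"])/F,(v-f["cy"])/F]);q=p.copy()
    for _ in range(30): q=p/(1+f["k1"]*(q@q))
    R=np.array(f["R"]);t=np.array(f["t"])
    return -R.T@t, R.T@np.array([q[0],q[1],1])
def onz(f,u,v,z):
    o,d=ray(f,u,v); return o+d*(z-o[2])/d[2]
def proj(f,X):
    F=f["image"].shape[0]/2/np.tan(np.radians(f["vertical_fov"])/2)
    c=np.array(f["R"])@X+np.array(f["t"]);q=c[:2]/c[2];q=q*(1+f["k1"]*(q@q))
    return q*F+[f["cx"],f["cy"]]
def save(f,n): cv2.imwrite("pics/"+n,cv2.cvtColor(f["image"],cv2.COLOR_RGB2BGR))
E
python3 - <<'E'
from h import *
import pickle
d={}
for n in("scene","side","wrist"):
    f=grab_frame(n);d[n]=f;save(f,n+"0.png");print(n,f["vertical_fov"],f["k1"],-np.array(f["R"]).T@np.array(f["t"]))
pickle.dump(d,open("d0.pkl","wb"))
print(bot.observe(),bot.pinch_z)
E
```

```text
scene 53.07881946943753 0.02243683333884885 [-0.132383   -0.81701784  0.98600142]
side 46.6140434961561 -0.06606816360859907 [ 0.50909413 -1.62786142  0.74809432]
wrist 69.73198764018505 -0.03151383084079681 [0.6244387  0.07379421 0.37453931]
{'clock': 0.15, 'qpos': array([-0.0702209 ,  0.52188016, -0.03631665,  1.59984027,  0.02119878,
        1.02110881, -0.11280046]), 'qd': array([ 5.68936080e-04, -1.14539488e-03,  1.33157493e-03, -2.59092042e-03,
       -6.50640313e-04, -9.84779950e-05, -4.84206438e-04]), 'joint_efforts': array([ 4.00798544e-04, -9.27376485e+01,  1.98035471e+00, -3.70049715e+01,
        1.79930578e-02,  6.46477114e-03, -1.41420460e-05]), 'position': array([ 6.24760048e-01, -2.14970620e-05,  2.30869337e-01]), 'tool_rot': array([-3.14074310e+00,  6.08973639e-05,  1.57079382e+00]), 'force': array([-0.06023011, -0.46142293,  0.16822347]), 'moment': array([ 0.03985799,  0.042392  , -0.03777648]), 'finger_force': 0.0, 'grip_width': 0.08499899050700686} 0.0187
```

View pics/scene0.png

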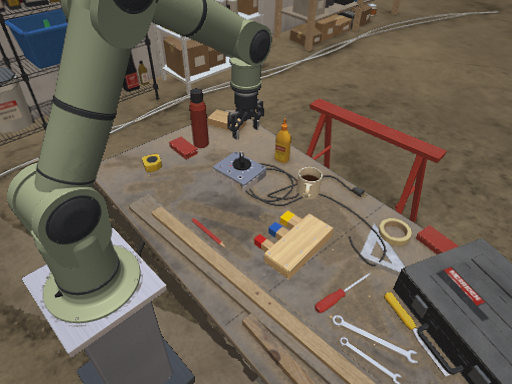

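View pics/side0.png

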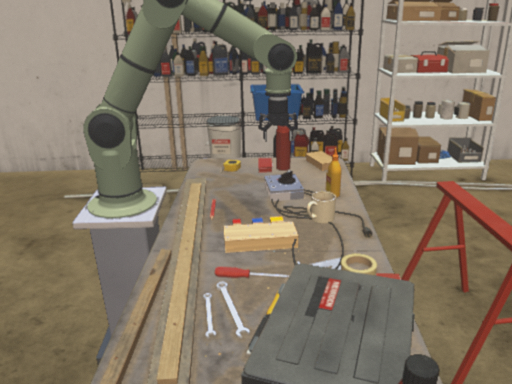

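View pics/wrist0.png

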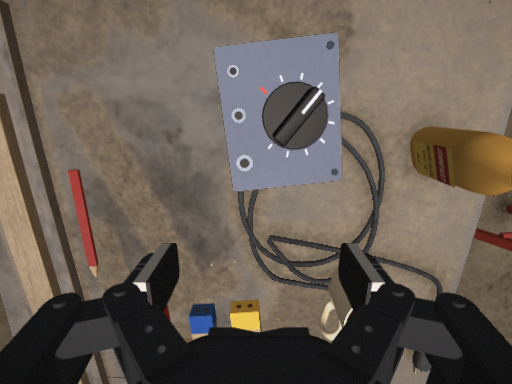

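Wrist picture: jig plate with corners about (214,48), (338,34), (342,181), (233,191); three bushings at (233,71), (238,115), (245,163); dial at (296,116) with its white pointer up-right at about click 3; red tick at (264,90). The blue rail end at (203,318) sits beside the yellow one at (245,315), so blue is in the middle pigeonhole; red is hidden under the finger. Scene and side pictures confirm the rail order and the rack.

```bash
python3 - <<'E'
from h import *
import pickle
d=pickle.load(open("d0.pkl","rb"));w=d["wrist"];s=d["scene"];sd=d["side"]
P=lambda f,l,z:print(np.round([onz(f,u,v,z)*1000 for u,v in l],0)[:,:2].tolist())
print("plate");P(w,[(214,48),(338,34),(342,181),(233,191)],.046)
print("bush");P(w,[(233,71),(238,115),(245,163)],.046)
print("redtick,skirt,pencil");P(w,[(264,90)],.046);P(w,[(296,116)],.056);P(w,[(72,170),(95,275)],.005)
hsv=cv2.cvtColor(w["image"],cv2.COLOR_RGB2HSV)
m=cv2.inRange(hsv,(95,20,60),(130,110,190));m[220:]=0
c=max(cv2.findContours(m,0,2)[0],key=cv2.contourArea)
pts=np.array([onz(w,*p[0],.046)[:2]*1000 for p in c],np.float32);print(cv2.minAreaRect(pts),cv2.approxPolyDP(c,6,True)[:,0].tolist())
for f,n in((s,"scene"),(sd,"side"),(w,"wrist")):
    h=cv2.cvtColor(f["image"],cv2.COLOR_RGB2HSV)
    for nm,lo,hi in(("blue",(105,150,40),(125,255,255)),("yel",(20,170,120),(30,255,255)),("red",(0,180,80),(6,255,255))):
        m=cv2.inRange(h,lo,hi);k,_,st,ce=cv2.connectedComponentsWithStats(m)
        print(n,nm,[(st[i].tolist(),ce[i].round(1).tolist()) for i in range(1,k) if st[i][4]>40])
i=cv2.cvtColor(s["image"],cv2.COLOR_RGB2BGR)[195:285,235:345];a=cv2.resize(i,None,fx=5,fy=5,interpolation=cv2.INTER_CUBIC)
cv2.imwrite("pics/c1.png",a)
E
```

```text
plate
[[576.0, 139.0], [710.0, 153.0], [727.0, -10.0], [593.0, -22.0]]
bush
[[596.0, 116.0], [601.0, 69.0], [608.0, 13.0]]
redtick,skirt,pencil
[[631.0, 96.0]]
[[666.0, 68.0]]
[[366.0, -4.0], [368.0, -171.0]]
((651.37451171875, 65.68135070800781), (134.1938934326172, 163.8607635498047), 6.312743186950684) [[335, 33], [215, 47], [235, 190], [340, 179]]
scene blue [([5, 9, 62, 59, 1858], [40.1, 35.5]), ([269, 222, 13, 15, 94], [273.8, 228.4])]
scene yel [([276, 131, 15, 16, 76], [283.6, 138.3]), ([275, 148, 14, 15, 80], [281.1, 155.9]), ([142, 154, 19, 18, 163], [151.4, 163.5]), ([280, 211, 15, 16, 121], [285.8, 217.5]), ([385, 292, 31, 38, 344], [399.8, 310.3])]
scene red [([307, 111, 23, 46, 202], [316.8, 133.0]), ([390, 139, 34, 75, 431], [408.6, 177.0]), ([416, 153, 28, 30, 90], [426.7, 165.8]), ([414, 184, 8, 31, 49], [417.9, 199.4]), ([255, 235, 11, 13, 82], [259.0, 240.1]), ([462, 288, 22, 17, 48], [473.4, 297.8]), ([316, 298, 24, 14, 46], [328.0, 305.5])]
side blue []
side yel [([295, 62, 8, 9, 47], [298.6, 66.6]), ([225, 163, 15, 8, 73], [231.1, 166.9]), ([332, 162, 8, 13, 58], [335.6, 166.4]), ([270, 217, 13, 5, 45], [275.6, 218.4]), ([267, 294, 12, 20, 57], [272.7, 303.7])]
side red [([503, 277, 9, 22, 56], [507.4, 288.9]), ([485, 297, 20, 32, 109], [494.9, 313.0])]
wrist blue [([189, 304, 27, 29, 597], [202.3, 318.8])]
wrist yel []
wrist red [([476, 231, 17, 11, 56], [483.7, 236.0])]
```

View pics/c1.png

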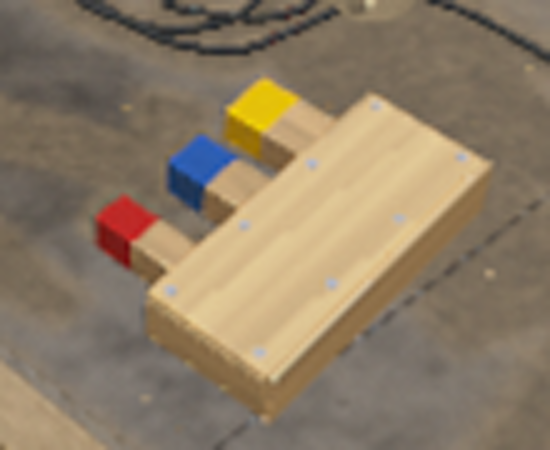

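The crop shows the blue end between red and yellow, with its top face at crop pixels (168,170), (203,135), (240,155), i.e. full-frame about (273,228). The rails are roughly square to the rack. Next I'll look at them from above with the wrist camera.

```bash
python3 - <<'E'
from h import *
import pickle
d=pickle.load(open("d0.pkl","rb"));w=d["wrist"];s=d["scene"]
P=lambda f,l,z:print(np.round([onz(f,u,v,z)*1000 for u,v in l],0)[:,:2].tolist())
g=lambda l:[(235+u/5,195+v/5) for u,v in l]
print("blue tip L,R top scene");P(s,g([(168,170),(203,135)]),.03)
print("red");P(s,g([(96,230),(123,196)]),.03);print("yel");P(s,g([(226,117),(264,78)]),.03)
print("rack top");P(s,g([(148,295),(372,95),(490,163),(270,380)]),.045)
print("wrist blue");P(w,[(190,304),(215,304),(191,333),(216,333)],.03)
E
```

```text
blue tip L,R top scene
[[510.0, -233.0], [550.0, -227.0]]
red
[[439.0, -237.0], [472.0, -229.0]]
yel
[[574.0, -226.0], [621.0, -218.0]]
rack top
[[417.0, -306.0], [651.0, -289.0], [660.0, -384.0], [425.0, -401.0]]
wrist blue
[[521.0, -204.0], [559.0, -203.0], [519.0, -258.0], [558.0, -258.0]]
```

Call:
arm_command:
  commands:
    - [[-10, -40, 0], 0, -1]
    - [[-10, -40, 0], 0, -1]
    - [[-10, -40, 0], 0, -1]
    - [[-10, -40, 0], 0, -1]
    - [[-10, -40, 0], 0, -1]
    - [[0, -20, 0], 0, -1]
    - [[0, 0, 0], 0, -1]
    - [[0, 0, 0], 0, -1]

```text
clock: 0.95
position: [0.5749, -0.2199, 0.231]
tool_rot: [-3.141, -0.0, 1.57]
force: [-0.5, 1.6, -0.2]
grip_width: 0.0853
finger_force: 0.0
```

```bash
python3 - <<'E'
from h import *
import pickle
f=grab_frame("wrist");save(f,"w1.png");pickle.dump(f,open("w1.pkl","wb"))
h=cv2.cvtColor(f["image"],cv2.COLOR_RGB2HSV)
for nm,lo,hi in(("blue",(105,150,40),(125,255,255)),("yel",(18,170,120),(32,255,255)),("red",(0,170,80),(6,255,255))):
    m=cv2.inRange(h,lo,hi)
    for c in cv2.findContours(m,0,2)[0]:
        if cv2.contourArea(c)>200:
            a=cv2.approxPolyDP(c,3,True)[:,0]; print(nm,a.tolist(),np.round([onz(f,*p,.03)[:2]*1000 for p in a]).tolist())
E
```

```text
blue [[241, 171], [224, 175], [219, 172], [214, 176], [217, 199], [242, 197]] [[552.0, -220.0], [530.0, -225.0], [524.0, -221.0], [518.0, -227.0], [520.0, -258.0], [553.0, -255.0]]
red [[185, 172], [161, 178], [166, 201], [183, 200], [188, 195]] [[481.0, -221.0], [449.0, -229.0], [452.0, -260.0], [475.0, -259.0], [482.0, -252.0]]
```

View pics/w1.png

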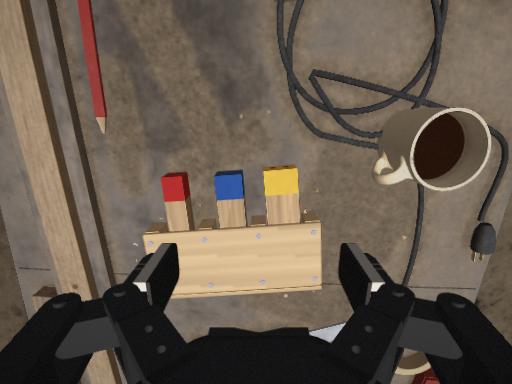

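Wrist picture from above: blue top face spans (214–243, 172–199), yellow left edge at u≈264, red right edge at u≈188, rack front edge (144,234)–(320,222). So the blue rail's centre line is at about x = 535 mm, its tip at y ≈ -224, and it is turned about +0.07 rad. I'll grip with the fingers pre-narrowed to 50 mm.

Call:
arm_command:
  commands:
    - [[-20, -17, 0], 0.035, -0.18]
    - [[-20, -18, 0], 0.035, -0.18]
    - [[0, 0, -45], 0, -0.18]
    - [[0, 0, -45], 0, -0.18]
    - [[0, 0, -45], 0, -0.18]
    - [[0, 0, -30], 0, -0.18]
    - [[0, 0, 0], 0, -0.18]
    - [[0, 0, 0], 0, -0.18]
  newtons: 50

```text
clock: 1.8
position: [0.5355, -0.2543, 0.067]
tool_rot: [-3.142, -0.0, 1.642]
force: [-0.2, -0.2, 1.1]
grip_width: 0.0503
finger_force: 0.0
```

```bash
python3 - <<'E'
from h import *
f=grab_frame("wrist");cv2.imwrite("pics/w2.png",cv2.cvtColor(f["image"],cv2.COLOR_RGB2BGR))
E
```

```text
(no output)
```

View pics/w2.png

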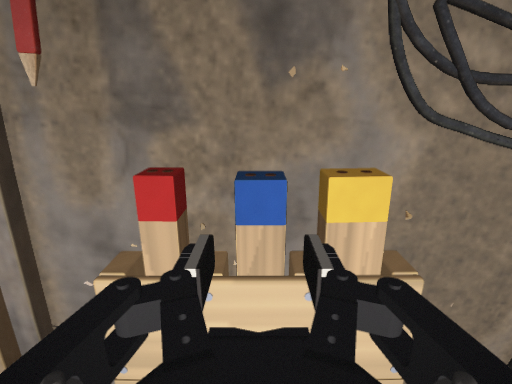

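The pads (214 and 304) straddle the blue rail (235–287) evenly, and there is clearance to red and yellow. Descend and grip.

Call:
arm_command:
  commands:
    - [[0, 0, -30], 0, -0.18]
    - [[0, 0, -22], 0, -0.18]
    - [[0, 0, -10], 0, -0.18]
    - [[0, 0, 0], 0, -0.18]
    - [[0, 0, 0], 0, 0.4]
    - [[0, 0, 0], 0, 0.4]
    - [[0, 0, 0], 0, 0.4]
    - [[0, 0, 0], 0, 0.4]
  newtons: 50

```text
clock: 2.65
position: [0.536, -0.2554, 0.006]
tool_rot: [3.139, 0.001, 1.641]
force: [-1.1, 0.7, 9.5]
grip_width: 0.0351
finger_force: 51.1
```

Call:
arm_command:
  commands:
    - [[-1, 15, 1], 0, 0.4]
    - [[-2, 25, 0], 0, 0.4]
    - [[-2, 30, 0], 0, 0.4]
    - [[-2, 30, 0], 0, 0.4]
    - [[-1, 15, 0], 0, 0.4]
    - [[0, 0, 0], 0, 0.4]

```text
clock: 3.25
position: [0.5275, -0.1371, 0.006]
tool_rot: [3.141, -0.001, 1.644]
force: [0.0, 2.3, 3.6]
grip_width: 0.0355
finger_force: 50.7
```

Call:
arm_command:
  commands:
    - [[0, 0, 30], 0, 0.4]
    - [[0, 0, 30], 0, 0.4]
    - [[0, 18, 0], -0.139, 0.4]
    - [[0, 18, 0], -0.139, 0.4]
    - [[0, 18, 0], -0.139, 0.4]
    - [[0, 18, 0], -0.14, 0.4]
    - [[0, 18, 0], -0.14, 0.4]
    - [[0, 18, 0], -0.14, 0.4]
    - [[0, 18, 0], -0.14, 0.4]
    - [[0, 18, 0], -0.14, 0.4]
    - [[0, 18, 0], -0.14, 0.4]
    - [[0, 18, 0], -0.14, 0.4]
    - [[2, 18, 0], -0.14, 0.4]
    - [[0, 0, 0], 0, 0.4]
    - [[0, 0, 0], 0, 0.4]

```text
clock: 4.75
position: [0.5292, 0.0579, 0.0655]
tool_rot: [3.141, -0.0, 0.106]
force: [-0.2, -0.5, -2.2]
grip_width: 0.0351
finger_force: 51.0
```

```bash
python3 - <<'E'
from h import *
import pickle
f=grab_frame("wrist");save(f,"w3.png");pickle.dump(f,open("w3.pkl","wb"));print(bot.observe()["position"],bot.observe()["qpos"])
E
```

```text
[0.52907547 0.05731752 0.06548956] [-0.53714037  0.67757617  0.44561056  1.98499152 -0.50755818  0.58890931
 -1.21321842]
```

View pics/w3.png

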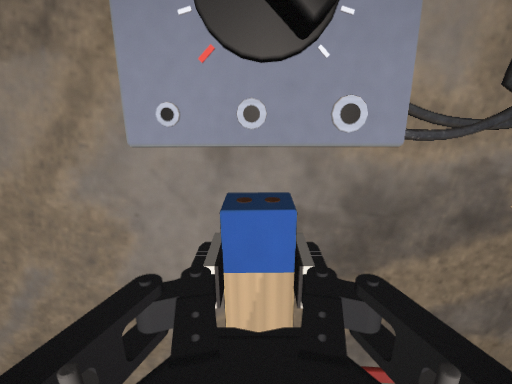

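The picture shows the rail held, its top tip edge (222,212)–(296,212), and the jig front edge (128,146)–(404,146). The middle bushing is at (251,113), slightly left of the rail's centre line.

```bash
python3 - <<'E'
from h import *
import pickle
f=pickle.load(open("w3.pkl","rb"))
P=lambda l,z:np.array([onz(f,u,v,z)[:2]*1000 for u,v in l])
h=cv2.cvtColor(f["image"],cv2.COLOR_RGB2HSV)
m=cv2.inRange(h,(105,150,40),(125,255,255));c=max(cv2.findContours(m,0,2)[0],key=cv2.contourArea)
print(cv2.approxPolyDP(c,3,True)[:,0].tolist())
b=P([(167,114),(251,113),(350,113)],.046);e=P([(128,146),(404,146)],.046)
print(b.round(1).tolist(),e.round(1).tolist(),np.linalg.norm(e[0]-e[1]))
n=e[0]-e[1];print("jig yaw",np.arctan2(-n[0],n[1]))
r=P([(222,212),(296,212),(222,271),(295,271)],.0895);print(r.round(1).tolist())
u=np.array([n[1],-n[0]])/np.linalg.norm(n);l=n/np.linalg.norm(n)
o=(e[0]+e[1])/2+8*l   # bay1 at front edge
print("bay1 front",o,"bush rel",(b-o)@u,(b-o)@l);print("rail rel",(r-o)@u,(r-o)@l);p=bot.observe()["position"][:2]*1000;print("tcp",(p-o)@u,(p-o)@l)
E
```

```text
[[227, 194], [220, 211], [223, 270], [294, 271], [296, 212], [289, 194]]
[[596.0, 116.4], [601.4, 68.7], [607.5, 12.5]] [[575.4, 139.4], [592.6, -23.3]] 163.60167476461885
jig yaw 0.10552676188514304
[[556.7, 76.7], [560.3, 42.6], [525.3, 74.6], [529.1, 38.5]]
bay1 front [583.16917292  65.96929506] bush rel [18.08292652 18.46067941 18.60006052] [ 48.82189136   0.77850901 -55.75218238]
rail rel [-25.24028039 -25.25065678 -56.60452329 -56.61449263] [ 13.45223501 -20.85468979  14.71913129 -21.6444416 ]
tcp -54.70408901773921 -2.905902659097896
```

Call:
arm_command:
  commands:
    - [[0, 4, -25], 0, 0.4]
    - [[0, 0, -25], 0, 0.4]
    - [[0, 0, -8], 0, 0.4]
    - [[0, 0, 0], 0, 0.4]
    - [[0, 0, -1], 0, 0.4]
    - [[0, 0, 0], 0, -0.25]
    - [[0, 0, 0], 0, -0.25]
    - [[0, 0, 0], 0, -0.25]
    - [[-20, -2, 0], 0, -0.25]
    - [[-30, -3, 0], 0, -0.25]
    - [[-25, -3, 0], 0, -0.25]
    - [[0, 0, 0], 0, -0.25]
    - [[0, 0, 0], 0, 0.4]
    - [[0, 0, 0], 0, 0.4]
    - [[0, 0, 0], 0, 0.4]
    - [[0, 0, 0], 0, 0.4]

```text
clock: 6.4
position: [0.4547, 0.0541, 0.0067]
tool_rot: [-3.141, -0.001, 0.104]
force: [-5.2, -0.5, 17.9]
grip_width: 0.035
finger_force: 48.8
```

```bash
cat > m.py <<'E'
from h import *
f=grab_frame("wrist");import sys;save(f,sys.argv[1])
h=cv2.cvtColor(f["image"],cv2.COLOR_RGB2HSV)
m=cv2.inRange(h,(105,150,40),(125,255,255));c=max(cv2.findContours(m,0,2)[0],key=cv2.contourArea)
a=cv2.approxPolyDP(c,3,True)[:,0];y=.1055;R=np.array([[np.cos(y),np.sin(y)],[-np.sin(y),np.cos(y)]]);o=np.array([583.2,66.5])
print(a.tolist(),[(R@(onz(f,*p,.03)[:2]*1000-o)).round(1).tolist() for p in a]);s=bot.observe()
print("tcp",R@(s["position"][:2]*1000-o))
E
python3 m.py w4.png
```

```text
[[216, 28], [217, 113], [300, 113], [303, 29]] [[-23.6, 16.5], [-55.6, 17.4], [-55.7, -17.5], [-24.0, -17.5]]
tcp [-129.13529146    1.22693719]
```

Call:
arm_command:
  commands:
    - [[10, 1, 1], 0, 0.4]
    - [[15, 1.6, 0], 0, 0.4]
    - [[15, 1.6, 0], 0, 0.4]
    - [[15, 1.6, 0], 0, 0.4]
    - [[15, 1.6, 0], 0, 0.4]
    - [[10, 1, 0], 0, 0.4]
    - [[0, 0, 0], 0, 0.4]

```text
clock: 7.15
position: [0.5354, 0.0626, 0.0072]
tool_rot: [3.141, -0.001, 0.104]
force: [-0.9, -0.2, -1.3]
grip_width: 0.0349
finger_force: 49.9
```

Sliding freely; 81 mm in. Now creep to the stop.

Call:
arm_command:
  commands:
    - [[6, 0.6, 0], 0, 0.4]
    - [[6, 0.6, 0], 0, 0.4]
    - [[3, 0.3, 0], 0, 0.4]
    - [[2, 0.2, 0], 0, 0.4]
    - [[0, 0, 0], 0, 0.4]

```text
clock: 7.65
position: [0.5511, 0.0641, 0.0073]
tool_rot: [-3.142, 0.0, 0.104]
force: [-0.6, 0.4, -1.0]
grip_width: 0.0349
finger_force: 49.9
```

Call:
arm_command:
  commands:
    - [[2, 0.2, 0], 0, 0.4]
    - [[2, 0.2, 0], 0, 0.4]
    - [[1, 0.1, 0], 0, 0.4]
    - [[1, 0.1, 0], 0, 0.4]
    - [[0, 0, 0], 0, 0.4]

```text
clock: 8.15
position: [0.5571, 0.0647, 0.0073]
tool_rot: [-3.142, -0.0, 0.104]
force: [-0.2, -0.1, -1.7]
grip_width: 0.0352
finger_force: 49.9
```

Call:
arm_command:
  commands:
    - [[1, 0.1, 0], 0, 0.4]
    - [[1, 0.1, 0], 0, 0.4]
    - [[1, 0.1, 0], 0, 0.4]
    - [[1, 0.1, 0], 0, 0.4]
    - [[0, 0, 0], 0, 0.4]

```text
clock: 8.65
position: [0.5574, 0.0646, 0.0068]
tool_rot: [-3.141, 0.007, 0.104]
force: [-22.9, -2.7, 12.9]
grip_width: 0.0351
finger_force: 51.7
```

Force rise at the expected depth: it is against the stop. Release, lift, and look at both rail and dial.

Call:
arm_command:
  commands:
    - [[0, 0, 0], 0, -0.25]
    - [[0, 0, 0], 0, -0.25]
    - [[0, 0, 0], 0, -0.25]
    - [[-2, 0, 30], 0, -0.25]
    - [[-2, 0, 40], 0, -0.4]
    - [[0, 0, 40], 0, -0.4]
    - [[0, 0, 40], 0, -0.4]
    - [[0, 0, 40], 0, -0.4]
    - [[0, 0, 0], 0, -0.4]
    - [[0, 0, 0], 0, -0.4]

```text
clock: 9.65
position: [0.5574, 0.0654, 0.198]
tool_rot: [-3.141, -0.002, 0.104]
force: [0.0, -0.4, -0.2]
grip_width: 0.0603
finger_force: 0.0
```

```bash
python3 - <<'E'
from h import *
import pickle
f=grab_frame("wrist");save(f,"w5.png");pickle.dump(f,open("w5.pkl","wb"));s=bot.observe();print(s["position"],s["force"],s["qpos"])
E
```

```text
[0.55684723 0.06534465 0.19696935] [ 0.40150673 -0.04231495  0.19037507] [-0.64424859  0.53113559  0.60053197  1.83008766 -0.37571124  0.89578132
 -1.33571496]
```

View pics/w5.png

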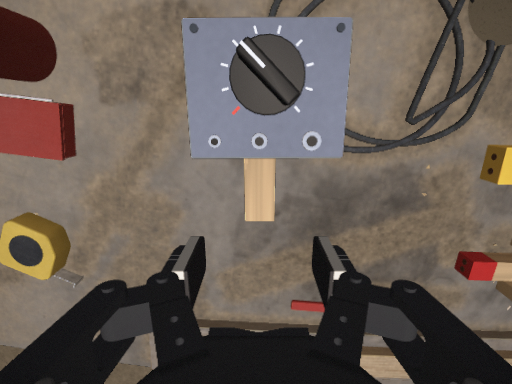

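The picture shows the rail in the middle bay, rear end at (245–274, 220), plate edge at v≈157. The dial centre is about (268,75), with the pointer end at (242,44) and the red tick at (236,112).

```bash
python3 - <<'E'
from h import *
import pickle
f=pickle.load(open("w5.pkl","rb"))
y=.1055;R=np.array([[np.cos(y),np.sin(y)],[-np.sin(y),np.cos(y)]]);o=np.array([583.2,66.5])
J=lambda u,v,z:(R@(onz(f,u,v,z)[:2]*1000-o)).round(1)
print("rear",J(245,220.5,.03),J(274.5,220.5,.03),"at jig",J(245,159,.03),J(274,159,.03),"edge",J(190,157,.046),J(342,157,.046))
g=cv2.cvtColor(f["image"],cv2.COLOR_RGB2GRAY);m=((g<75)*255).astype(np.uint8);m[:25]=0;m[125:]=0;m[:,:215]=0;m[:,320:]=0
c=max(cv2.findContours(cv2.morphologyEx(m,cv2.MORPH_OPEN,np.ones((3,3))),0,2)[0],key=cv2.contourArea)
(cx,cy),r=cv2.minEnclosingCircle(c);print(cx,cy,r)
p=onz(f,cx,cy,.052)*1000;print("skirt",p,J(cx,cy,.052))
hsv=cv2.cvtColor(f["image"],cv2.COLOR_RGB2HSV)
w=((g>170)*255).astype(np.uint8);k,l,st,ce=cv2.connectedComponentsWithStats(w)
for i in range(1,k):
    if st[i][4]>8 and st[i][0]>205 and st[i][0]<325 and st[i][1]<125:
        ys,xs=np.where(l==i)
        q=onz(f,*ce[i],.086 if st[i][4]>60 else .046)*1000-p;print(st[i],ce[i].round(1),"ang from jig x",np.degrees(np.arctan2(q[1],q[0])-y).round(1))
        if st[i][4]>60: 
            vx,vy,x0,y0=cv2.fitLine(np.c_[xs,ys].astype(np.float32),2,0,.01,.01).ravel();a=onz(f,x0,y0,.086);b=onz(f,x0+vx*10,y0+vy*10,.086)
            print("bar world dir",np.degrees(np.arctan2(*(b-a)[[1,0]])),a*1000)
E
```

```text
rear [-79.5  17.3] [-79.5 -18.7] at jig [-4.1 16. ] [ -4.2 -17. ] edge [ 0.9 74.6] [  0.7 -89.6]
267.0 72.0 41.048851013183594
skirt [668.47786958  67.66594389  52.        ] [84.9 -7.8]
[253  25   5   9  25] [255.   29.3] ang from jig x 16.6
[277  25   5   9  27] [278.7  29.2] ang from jig x -16.0
[232  39   6   7  23] [234.6  42.3] ang from jig x 48.6
[296  39   7   8  29] [298.8  42.2] ang from jig x -48.1
[239  40  26  28 137] [251.9  53.7] ang from jig x 53.6
bar world dir -128.83255317917818 [677.15458739  82.48903307  86.        ]
[220  63   8   4  21] [223.8  64.5] ang from jig x 79.6
[306  62   8   5  24] [309.5  64.1] ang from jig x -79.2
[222  87   7   5  24] [224.9  88.7] ang from jig x 109.3
[305  87   8   4  23] [308.5  88.4] ang from jig x -109.2
[294 106   6   7  25] [296.6 108.6] ang from jig x -138.1
```

Rail is home (rear 79.5 mm ahead of the edge, as expected). The dial is at click 3 (bar 45.1° in the jig frame), centre about (665, 67.4). It needs 120° clockwise.

Call:
arm_command:
  commands:
    - [[18, 0.5, 0], 0.132, -0.1]
    - [[18, 0.5, 0], 0.132, -0.1]
    - [[18, 0.5, 0], 0.132, -0.1]
    - [[18, 0.5, 0], 0.132, -0.1]
    - [[18, 0, 0], 0.131, -0.1]
    - [[18, 0, 0], 0.131, -0.1]
    - [[0, 0, -30], 0, -0.1]
    - [[0, 0, -30], 0, -0.1]
    - [[0, 0, 0], 0, -0.1]
    - [[0, 0, 0], 0, -0.1]

```text
clock: 10.7
position: [0.6646, 0.0668, 0.1368]
tool_rot: [-3.14, 0.001, 0.893]
force: [-0.1, 0.1, 0.6]
grip_width: 0.0469
finger_force: 0.0
```

```bash
python3 -c "
from h import *
s=bot.observe();print(s['position'],s['tool_rot'],s['qpos'])
save(grab_frame('wrist'),'w6.png')"
```

```text
[0.66464262 0.0668113  0.13677444] [-3.14045815e+00  1.47329083e-03  8.93408786e-01] [-0.40041452  0.7222032   0.34099154  1.56868011 -0.28538587  0.9020693
 -0.63722317]
```

View pics/w6.png

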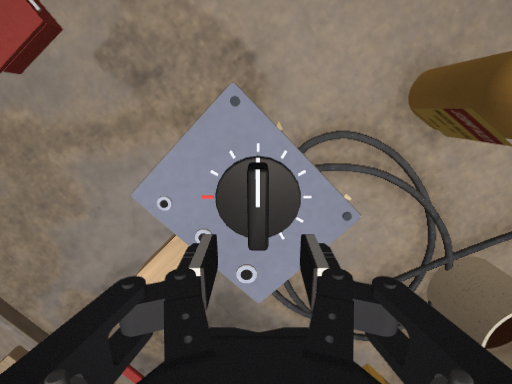

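The bar stands vertical at u≈258, centred between the fingers (216 and 301), pointer on click 3's tick. Descend and grip.

Call:
arm_command:
  commands:
    - [[0, 0, -30], 0, -0.1]
    - [[0, 0, -30], 0, -0.1]
    - [[0, 0, -15], 0, -0.1]
    - [[0, 0, 0], 0, -0.1]
    - [[0, 0, 0], 0, 0.9]
    - [[0, 0, 0], 0, 0.9]
    - [[0, 0, 0], 0, 0.9]
    - [[0, 0, 0], 0, 0.9]
    - [[0, 0, 0], 0, 0.9]
    - [[0, 0, 0], 0, 0.9]
  newtons: 60

```text
clock: 11.75
position: [0.665, 0.0679, 0.0642]
tool_rot: [-3.141, -0.001, 0.894]
force: [-7.3, 3.7, 14.6]
grip_width: 0.0148
finger_force: 59.3
```

Call:
arm_command:
  commands:
    - [[0, 0, 2], -0.1, 0.9]
    - [[0, 0, 0], -0.1, 0.9]
    - [[0, 0, 0], -0.1, 0.9]
    - [[0, 0, 0], -0.1, 0.9]
    - [[0, 0, 0], -0.1, 0.9]
    - [[0, 0, 0], -0.1, 0.9]
    - [[0, 0, 0], -0.1, 0.9]
    - [[0, 0, 0], -0.1, 0.9]
    - [[0, 0, 0], -0.1, 0.9]
    - [[0, 0, 0], -0.1, 0.9]
    - [[0, 0, 0], -0.05, 0.9]
    - [[0, 0, 0], 0, 0.9]

```text
clock: 12.95
position: [0.6646, 0.0684, 0.0644]
tool_rot: [-3.141, 0.001, -0.156]
force: [-3.3, 5.4, -8.2]
grip_width: 0.0148
finger_force: 63.1
```

```bash
python3 -c "
from h import *
s=bot.observe();print(s['position'],s['tool_rot'],s['qpos'],s['force'],s['moment'])"
```

```text
[0.66458653 0.06837667 0.06444334] [-3.14057056e+00  1.02879827e-03 -1.55893690e-01] [-0.53616238  0.8766305   0.5737496   1.61233133 -0.59920537  0.83568702
 -1.44096829] [-3.27176574  5.38487603 -8.19474692] [ 0.94641236  0.52226602 -0.02403141]
```

Call:
arm_command:
  commands:
    - [[0, 0, 0], -0.1, 0.9]
    - [[0, 0, 0], -0.1, 0.9]
    - [[0, 0, 0], -0.1, 0.9]
    - [[0, 0, 0], -0.1, 0.9]
    - [[0, 0, 0], -0.1, 0.9]
    - [[0, 0, 0], -0.1, 0.9]
    - [[0, 0, 0], -0.1, 0.9]
    - [[0, 0, 0], -0.1, 0.9]
    - [[0, 0, 0], -0.1, 0.9]
    - [[0, 0, 0], -0.1, 0.9]
    - [[0, 0, 0], -0.05, 0.9]
    - [[0, 0, 0], 0, 0.9]
    - [[0, 0, 0], 0, 0.9]

```text
clock: 14.25
position: [0.6648, 0.0689, 0.0645]
tool_rot: [-3.141, 0.003, -1.203]
force: [-1.0, 7.6, -7.8]
grip_width: 0.0149
finger_force: 63.2
```

Turned the full 120°. Release, lift and check.

Call:
arm_command:
  commands:
    - [[0, 0, 0], 0, -0.1]
    - [[0, 0, 0], 0, -0.1]
    - [[0, 0, 0], 0, -0.1]
    - [[0, 0, 0], 0, -0.1]
    - [[0, 0, 20], 0, -0.1]
    - [[0, 0, 40], 0, -0.1]
    - [[0, 0, 40], 0, -0.1]
    - [[-30, 0, 35], 0, -0.1]
    - [[-30, 0, 0], 0, -0.1]
    - [[0, 0, 0], 0, -0.1]
    - [[0, 0, 0], 0, -0.1]

```text
clock: 15.35
position: [0.6051, 0.0674, 0.2008]
tool_rot: [-3.14, 0.001, -1.206]
force: [0.7, -0.4, 0.6]
grip_width: 0.047
finger_force: 0.0
```

```bash
python3 - <<'E'
from h import *
f=grab_frame("wrist");save(f,"w7.png");s=bot.observe();print(s["position"],s["force"],s["tool_rot"])
E
```

```text
[0.60548681 0.06732824 0.20027009] [ 0.68682673 -0.16693002  0.2854101 ] [-3.14042187e+00  6.09652924e-05 -1.20580909e+00]
```

View pics/w7.png

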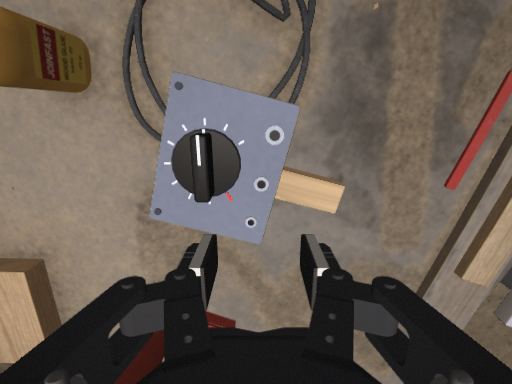

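The picture shows the pointer (198,145) at the seventh tick (204,125) clockwise from red (229,197). The bar lines up with the tool yaw of -1.206 rad, and the rail still sits in the middle bay. The arm is clear.

```bash
python3 -c "
from workcell import ticket
print(ticket.job_done())"
```

```text
the job is handed in; nothing more can be done
None
```

The blue-ended rail is fully home in the middle bay, the dial is at click 7, and the job is handed in at about 15 s on the clock; no verdict came back, so this rests on my last camera check.

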